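Fit the keyed element and twist the bowl shut on an air filter

ROBOT

A 6-joint arm with a two-finger parallel gripper is mounted at the origin on the work surface. World frame = base frame: x ahead of the robot, y to its left, z up, the work surface at z = 0. Lengths are in mm, angles in rad, forces in N, time in s.
With the tool pointing down it reaches from about 300 to 775 mm from the base axis. Payload 14.6 kg.
Tool frame: the origin (TCP) lies midway between the tips of the shut fingers; the grasp point (between the pads) lies grasp_offset behind it (grasp_offset is the distance from the TCP to the grasp point, in mm); z points along the fingers, y is the line along which they close (so a half turn about z gives the same grasp; the last joint's range is limited). The gripper opens to 94 mm and grips with 3 to 60 N. Pads are 16 mm wide; open, the fingers measure 119 mm over their backs; the gripper's body (75 mm by 177 mm) begins 78 mm behind the grasp point.
Start: joints at [1.098, 0.3, 1.521, -0, 1.321, -0.067], TCP at [217.111, 505.323, 169.946] pointing down, gripper open.
Joint ranges: [-3.03, 3.03], [-0.79, 2.21], [0.23, 2.52], [-1.04, 4.18], [0, 3.07], [-2.55, 2.55]. Speed limits (rad/s): [2.22, 2.22, 2.57, 3.14, 3.14, 3.14].

INTERFACE

Orientations are given as [roll, pitch, yaw] about the fixed x, y, z axes, in that order (R = Rz(yaw) Ry(pitch) Rx(roll)).
In Python, from cell import * gives the robot as it stands. The module is installed in compiled form; this text tells all that it offers.
- The arm moves only by the shell command python3 -m jog 'ROWS' [FORCE]. ROWS is JSON, a list of rows, each a list of 3 entries, a list of its own where there are three numbers: the finger opening in mm, from 0 to 94, then the shift along the tool's x, y, z in units of 50 mm (1.0 is 50 mm), then the turn about the tool's z in units of 180 degrees (1.0 is 180 degrees). In form: [[fingers, [dx, dy, dz], twist], ...]. A call has 1 to 20 rows; each row shifts and turns the commanded pose from where the row before left it, along the tool's axes as they then stand; what a row does not reach is not made up. A row lasts 1/10 s, in which the tool goes at most 50 mm and 8.59 degrees, less where a joint would pass 70% of its speed; a pose out of reach is approached as far as the arm can. A call with a number of a shift or a turn outside -1 to 1 is refused whole. A call with a gripper value outside its range is refused whole. The fingers move at their own pace and stop on an object; FORCE is the grip in N (left out, the last holds). Time passes only in rows, so rows that do not move let the fingers close. It gives the time, the measured TCP pose, the force, the opening and the grip force at its end, in the units of the state.
- read_state(): the state, without advancing time (a new reading comes with each control period).
- camera(name): name is "scene" or "top" or "wrist"; returns the picture (420x560x3 uint8, red, green, blue); there is no depth.
- calibration(name): a dict with "mtx" (3x3 intrinsics, pixels), "cam_to_world" (4x4, takes a point from camera to world coordinates); the wrist camera has in their place "hand_eye" (4x4, takes a point from camera to tool coordinates, whose origin is the TCP and whose axes are the flange's). Camera axes: x right, y down, z forward; pixel columns grow to the right and rows downward; lengths in mm; the calibration is good to about 2 mm. A picture is of the moment at which its call begins: read the wrist's pose just before it. calibration takes no time and is no camera call.
- sign_off(): hands the job in; it is judged then, once.
Trained networks look in the newest picture that a camera, given by its name, has taken for a name from the list of things; names that differ only in an ending like _2 or _b are one class to them, and where a whole thing is asked for, a point or a joint stands for the part that bears it (a point fixed in the world has none). Each returns a list of dicts, best first, with "conf" (0 to 1); they miss things now and then, are a little off and sometimes report something else, mostly with a low value. They report only what shows in the picture. A call takes as long as a camera call.
- regions_of(camera, query): "pixels" (420x560 bool, what is visible of it) and "rect" ([centre column, centre row, width, height] in pixels, round what is visible of it).
The state is a dict: "clock": time; "joints": joint angles; "qd": joint speeds; "effort": joint torques, N m; "eef_pos": TCP position; "eef_rot": TCP orientation; "wrist_force": force on the tool from outside, world axes, zero at the start; "moment": the same for the moment, N m; "finger_gap": finger opening in mm; "finger_force": force on a finger pad.
Only numpy, scipy, OpenCV 4.12 (cv2) and the standard library are available. Lean on these libraries where they do the work, as an engineer would, in place of code of your own. Each camera call takes 0.05 s, during which the arm holds its last target. There are 200 camera calls.

TASK

The compressed-air filter head clamped upside down in the vise is open for service: fit the filter element with the D-shaped end caps into its recess, turned so that its flat matches the recess's flat and it sits fully home, and let go of it. Then close the metal bowl over it, mouth down: turn it so that its wide lug enters the wide notch of the collar, lower it until it sits fully home, turn it clockwise (seen from above) as far as it goes, and let go. Do not disturb the oil can, the grease tin, the round-capped element or the spanner.

Things in the scene. Friction and masses are not known exactly. Their poses are not given: they have to be found in the camera images.
- vise: Fixed dark cast-iron vise, a grey filter head clamped upside down in it. Origin: on the bench below the axis of the head's round collar; z up, x along the screw, away from its T-bar (T-bar 149 mm out on -x; bed to 96 mm on +x, 86 mm wide, 124 mm over side lugs). Jaws 62 mm high. Collar: outer diameter 82 mm, top 99 mm above the bench.
- socket (a point): Centre of the bare seat face inside the collar, 86 mm above the bench, where the bowl's rim rests. Collar 13 mm above it: lip of bore 59 mm, 5 mm thick, at the top, with two opposite notches out to diameter 71 mm, one wide (52 degrees), one narrow (30 degrees); below the lip a channel 8 mm high, diameter 71 mm, in which the bowl's lugs turn. Axes as vise.
- recess (a point): Centre of the floor of the D-shaped recess in the seat face (8 mm deep, floor 78 mm above the bench), where the centre of the element's underside belongs. A circle of diameter 42.4 mm cut by a flat 15.2 mm from its centre, on the vise's +y side: 1.2 mm of play round the element's cap. Axes as vise.
- recess_flat (a point): Point on the recess floor 14 mm from its centre towards the flat (vise's +y): the element's element_flat point comes here.
- wide_notch (a point): Middle of the wide notch, 31 mm from the collar's axis, 50 degrees anticlockwise (seen from above) of the vise's +x axis, 3 mm above the seat face: the bowl's wide lug enters here, with 4 degrees of play either way.
- lock_point (a point): Where the middle of the bowl's wide lug is when turned fully home: 31 mm from the axis on the vise's +x side, 50 degrees clockwise (seen from above) of the wide notch, 3 mm above the seat face. A fixed stop ends the turn about 1 degree beyond; another stop blocks turning anticlockwise from the notch. The turn is free, without spring or catch.
- element_center (a point): Element to be fitted, standing: 80 mm tall, tan pleated body of diameter 34 mm; black end caps 8 mm thick, the foot cap of diameter 40 mm cut by a flat 14 mm from the axis, the top cap of diameter 34 mm by a flat 11.5 mm out on the same side (a D from above). About 90 g. Point on its axis, half-way up (40 mm); z up, x towards the flat. Hold the body 48 to 54 mm above its foot, clear of the collar.
- element_flat (a point): Point at the foot of the element's flat, 14 mm from its axis on its x side, level with its underside.
- bowl_center (a point): Aluminium bowl, standing mouth down: diameter 56 mm, 116 mm tall plus a drain cock (diameter 14 mm, 12 mm high) on its closed upper end; bore 48 mm, 76 mm deep. At the mouth two lugs 6 mm high reach out to diameter 68 mm (see bowl_key). About 0.26 kg. Point on its axis, half-way up (58 mm above the rim); z up, x towards the wide lug. Hold it by the round upper part, about 95 mm above the rim.
- bowl_key (a point): Middle of the bowl's wide lug (44 degrees of arc, below the sight-glass strip), 31 mm from the bowl's axis on its x side, 3 mm above its rim. The narrow lug (22 degrees) is opposite.
- round_element_center (a point): Bystander: an element of another filter, also 80 mm tall, pleated and black-capped, but its caps (diameter 40 mm at the foot, 34 mm at the top) are fully round; it does not belong here. Point on its axis, half-way up (40 mm).
- oil_center (a point): Bystander: grey oil can with a thin black spout, diameter 56 mm, 155 mm tall with the spout, standing. Point on its axis, 78 mm up.
- tin_center (a point): Bystander: low round steel grease tin with its lid on, diameter 67 mm, 50 mm tall. Point on its axis, half-way up (25 mm).
- spanner_grip (a point): Bystander: steel spanner 170 mm long lying flat on the bench. Point in the middle of its handle; x along its length.

How it is judged (in metres and radians):
On the way:
1. the D-capped element is fully home in the recess, flat to flat, and let go (horizontal distance between element_center and recess below 0.004 m and z of element_center in the frame of recess between 0.0375 and 0.0425 m and horizontal distance between element_flat and recess_flat below 0.004 m and angle between element_center's own z axis and vertical below 0.08 rad and contact force between the fingers and element below 0.3 N), for 0.2 s.
At the end, for the whole second after the job is handed in: Element home in its recess (4 mm off centre, 2.5 mm in height, flat on flat within 4 mm); bowl home on the seat face round it (4 mm, 2.5 mm, upright within 3 degrees), its wide lug within 6 mm of the lock point; both released and at rest (horizontal distance between element_center and recess below 0.004 m and z of element_center in the frame of recess between 0.0375 and 0.0425 m and horizontal distance between element_flat and recess_flat below 0.004 m and angle between element_center's own z axis and vertical below 0.08 rad and horizontal distance between bowl_center and socket below 0.004 m and z of bowl_center in the frame of socket between 0.0555 and 0.0605 m and horizontal distance between bowl_key and lock_point below 0.006 m and angle between bowl_center's own z axis and vertical below 0.05 rad and linear speed of each of element, bowl below 0.02 m/s and angular speed of bowl below 0.2 rad/s); the robot touches nothing.
It fails at once if the oil can is shifted by more than 30 mm or knocked over (distance of oil_center from where it was at the start of the episode above 0.03 m).
It fails at once if the round element is shifted by more than 30 mm or knocked over (distance of round_element_center from where it was at the start of the episode above 0.03 m).
It fails at once if the grease tin is shifted by more than 30 mm or knocked over (distance of tin_center from where it was at the start of the episode above 0.03 m).
It fails at once if the spanner is shifted by more than 30 mm or knocked over (distance of spanner_grip from where it was at the start of the episode above 0.03 m).
It also fails if it takes over 61 s, if anything falls off the work surface, if the arm or the gripper's body presses on something with over 40 N, if the wrist force passes 120 N, or if a joint passes its speed limit or range.

## Working session

There is one attempt and no reset: what is moved stays moved. The work goes in short steps, Python scripts to look and compute and a shell command to move; the robot and the scene stay as the last step left them, time stands still between calls to the robot, and variables do not carry over. Pictures are saved under pics/ and viewed, at most 10 in all, crops included, and the job is handed in when it is done.

```bash
mkdir -p pics; cat > h.py <<'E'
from cell import *
import numpy as np, cv2
from scipy.spatial.transform import Rotation as R
def save(n,f,im=None):
    im=camera(n) if im is None else im
    cv2.imwrite('pics/'+f,im[:,:,::-1]); return im
def c2w(n,st=None):
    c=calibration(n)
    if n!='wrist': return np.array(c['mtx']),np.array(c['cam_to_world'])
    st=st or read_state(); T=np.eye(4); T[:3,:3]=R.from_euler('xyz',st['eef_rot']).as_matrix(); T[:3,3]=st['eef_pos']
    return np.array(c['mtx']),T@np.array(c['hand_eye'])
def toz(M,T,uv,z):
    d=T[:3,:3]@np.linalg.solve(M,[uv[0],uv[1],1.]); o=T[:3,3]
    return o+d*(z-o[2])/d[2]
def proj(M,T,p):
    q=M@(T[:3,:3].T@(np.asarray(p,float)-T[:3,3])); return q[:2]/q[2]
E
python3 - <<'E'
from h import *
st=read_state(); print({k:np.round(v,3).tolist() for k,v in st.items()})
t=save('top','top0.png'); s=save('scene','sc0.png')
for n in('top','scene'):
    M,T=c2w(n); print(n,M.round(1).tolist(),T.round(2).tolist())
print(np.array(calibration('wrist')['hand_eye']).round(3).tolist())
for q in ['vise','element_center','bowl_center','bowl_key','round_element_center','oil_center','tin_center','spanner_grip']:
    for d in regions_of('top',q)[:3]: 
        M,T=c2w('top');print(q,round(d['conf'],2),np.round(d['rect'],1).tolist(),toz(M,T,d['rect'][:2],0).round(0).tolist())
E
```

```text
{'clock': 0.0, 'joints': [1.098, 0.3, 1.522, 0.0, 1.321, -0.067], 'qd': [-0.001, -0.001, 0.0, -0.001, 0.002, 0.002], 'effort': [0.0, -53.181, -35.272, 0.071, 0.025, -0.0], 'eef_pos': [216.96, 505.081, 169.402], 'eef_rot': [-3.14, -0.0, 2.736], 'wrist_force': [-0.346, 0.299, -0.54], 'moment': [-0.06, 0.02, -0.026], 'finger_force': 0.0, 'finger_gap': 93.937}
top [[539.7, 0.0, 297.7], [0.0, 539.7, 210.4], [0.0, 0.0, 1.0]] [[-0.12, -0.97, 0.2, 307.95], [-0.99, 0.12, -0.02, 78.36], [-0.01, -0.21, -0.98, 1386.8], [0.0, 0.0, 0.0, 1.0]]
scene [[444.2, 0.0, 289.0], [0.0, 444.2, 204.3], [0.0, 0.0, 1.0]] [[0.34, 0.78, -0.53, 1191.92], [0.94, -0.29, 0.18, -126.95], [-0.02, -0.56, -0.83, 1057.87], [0.0, 0.0, 0.0, 1.0]]
[[-0.0, -0.958, -0.288, 83.807], [1.0, -0.0, -0.0, -0.795], [0.0, -0.288, 0.958, -214.331], [0.0, 0.0, 0.0, 1.0]]
vise 0.77 [333.0, 230.2, 70.7, 99.3] [534.0, -34.0, 0.0]
element_center 0.79 [414.4, 190.8, 15.5, 22.3] [612.0, -261.0, 0.0]
bowl_center 0.73 [159.8, 252.8, 30.8, 24.5] [529.0, 419.0, 0.0]
bowl_key 0.65 [162.6, 255.1, 34.0, 29.1] [523.0, 412.0, 0.0]
round_element_center 0.7 [333.0, 231.3, 73.4, 97.1] [531.0, -33.0, 0.0]
round_element_center 0.6 [219.1, 212.8, 19.6, 22.1] [616.0, 257.0, 0.0]
round_element_center 0.58 [415.9, 193.1, 14.9, 21.1] [606.0, -264.0, 0.0]
oil_center 0.7 [424.9, 240.1, 31.4, 26.1] [479.0, -267.0, 0.0]
tin_center 0.71 [225.3, 277.9, 24.3, 26.0] [445.0, 256.0, 0.0]
spanner_grip 0.81 [299.6, 159.4, 60.6, 28.5] [735.0, 29.0, 0.0]
```

```bash
python3 -c "
import cv2,numpy as np
a=cv2.imread('pics/top0.png');b=cv2.imread('pics/sc0.png');cv2.imwrite('pics/both.png',cv2.resize(np.vstack([a,b]),(400,600)))"
```

```text
(no output)
```

View pics/top0.png

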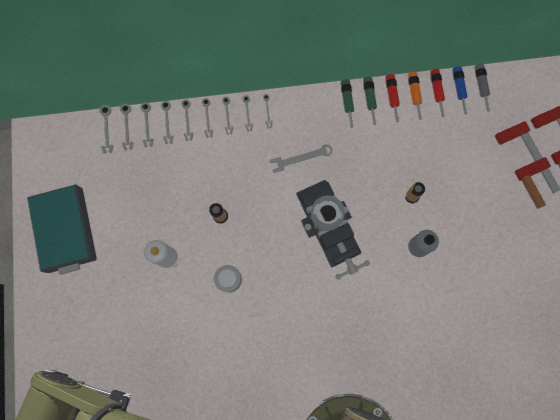

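View pics/sc0.png

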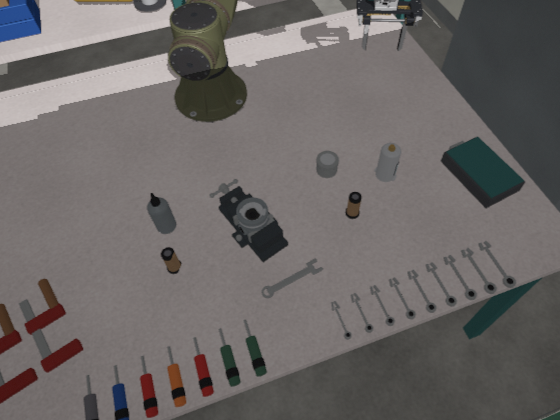

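The top view shows the vise at (327,212), elements at (218,213) and (416,190), the bowl at (160,254), the tin at (228,278), the oil can at (425,242) and the spanner at (300,159). The scene view agrees with this. I'll zoom in on both element caps, the collar and the bowl.

```bash
python3 - <<'E'
import cv2,numpy as np
t=cv2.imread('pics/top0.png');s=cv2.imread('pics/sc0.png')
def c(im,u,v,r,n=260): return cv2.resize(im[v-r:v+r,u-r:u+r],(n,n),interpolation=cv2.INTER_CUBIC)
cv2.imwrite('pics/z1.png',np.vstack([np.hstack([c(t,218,211,16),c(t,416,192,16),c(t,327,212,35)]),np.hstack([c(s,354,204,18),c(s,170,260,18),c(s,389,162,25)])]))
E
```

```text
(no output)
```

View pics/z1.png

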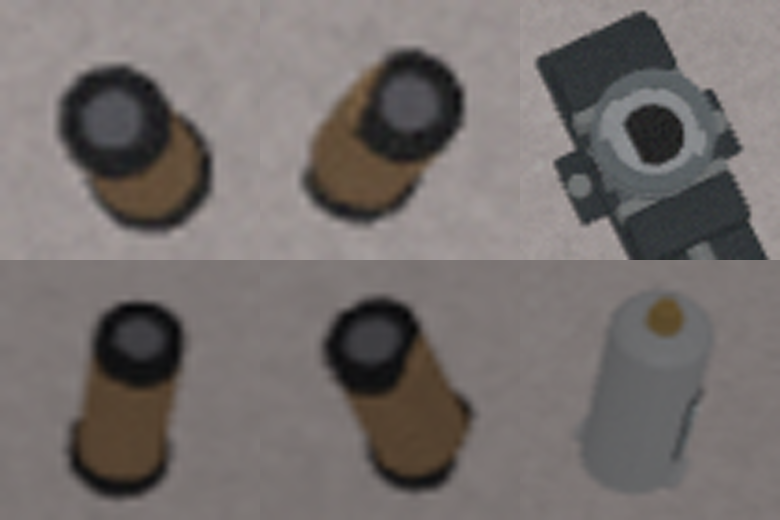

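Element B, at top-view pixel (416,190), is the D-capped one: the cut on its top cap and foot faces left, towards world +y. The recess flat also faces left. Now I'll work out rough positions and the approach.

```bash
python3 - <<'E'
from h import *
import cell
print([n for n in dir(cell) if not n.startswith('_')], getattr(cell,'grasp_offset',None))
M,T=c2w('top')
for n,uv,z in [('collar',(327.5,212),99),('tbar',(353,268),40),('elB',(416,190-4),80),('elA',(218,210),80),('bowl',(155,251),128),('bowlring',(156,252),116),('oil',(429,238),120),('tin',(228,277),50)]:
    print(n,toz(M,T,uv,z).round(0))
p=toz(M,T,(327.5,212),99)
st=read_state();y=st['eef_rot'][2]
d=np.array([p[0],p[1],330])-st['eef_pos']
print(d@[np.cos(y),np.sin(y),0],d@[np.sin(y),-np.cos(y),0],-d[2])
E
```

```text
['Unreachable', 'calibration', 'camera', 'grasp_offset', 'read_state', 'regions_of', 'sign_off'] 18.8
collar [564. -18.  99.]
tbar [427. -67.  40.]
elB [ 607. -248.   80.]
elA [606. 249.  80.]
bowl [515. 398. 128.]
bowlring [514. 399. 116.]
oil [ 468. -247.  120.]
tin [441. 243.  50.]
-525.4299196023776 -344.2683694302482 -160.06593387058518
```

```bash
python3 -m jog '[[94,[-0.3,-0.2,-0.8],0],[94,[-0.5,-0.33,-0.8],0],[94,[-0.7,-0.46,-0.6],0],[94,[-0.7,-0.46,-0.5],0],[94,[-0.7,-0.46,-0.5],0],[94,[-0.7,-0.46,0],0],[94,[-0.7,-0.46,0],0],[94,[-0.7,-0.46,0],0],[94,[-0.7,-0.46,0],0],[94,[-0.7,-0.46,0],0],[94,[-0.7,-0.46,0],0],[94,[-0.7,-0.46,0],0],[94,[-0.7,-0.46,0],0],[94,[-0.7,-0.46,0],0],[94,[-0.7,-0.46,0],0],[94,[-0.6,-0.4,0],0],[94,[0,0,0],0],[94,[0,0,0],0]]' 
python3 - <<'E'
from h import *
st=read_state(); print(st['eef_pos'],st['eef_rot'])
im=save('wrist','w1.png')
M,T=c2w('wrist',st); print(M)
for d in regions_of('wrist','vise')[:2]: print(d['conf'],d['rect'])
E
```

```text
clock: 2.3
eef_pos: [562.4, -18.7, 328.6]
eef_rot: [-3.141, -0.001, 2.735]
wrist_force: [-0.4, 0.1, 0.5]
finger_gap: 93.9
finger_force: 0.0
[562.42587237 -18.69464786 328.64301392] [-3.14141260e+00 -7.60972058e-04  2.73457580e+00]
[[368.65760112   0.         277.02771427]
 [  0.         368.65760112 207.38972371]
 [  0.           0.           1.        ]]
0.7 [258.2, 138.7, 166.5, 175.9]
0.56 [432.9, 11.0, 52.8, 21.4]
```

View pics/w1.png

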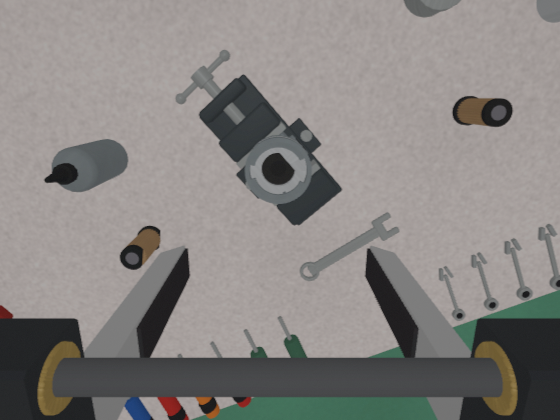

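The wrist view shows the collar at (278,170), the D-capped element at (132,257) and the oil can at (90,165). Next I'll move over the D-capped element for a close look.

```bash
cp h.py h0.py; python3 -m jog '[[94,[-0.3,-0.44,0],0],[94,[-0.4,-0.58,0.1],0],[94,[-0.5,-0.72,0.3],0],[94,[-0.5,-0.72,0.5],0],[94,[-0.5,-0.72,0.7],0],[94,[-0.3,-0.44,0.5],0],[94,[-0.14,-0.22,0.48],0],[94,[0,0,0],0],[94,[0,0,0],0]]' 
python3 - <<'E'
from h import *
st=read_state(); print(st['eef_pos'],st['eef_rot'])
im=save('wrist','w2.png')
M,T=c2w('wrist',st)
for q in ['element_center','oil_center']:
  for d in regions_of('wrist',q)[:2]: print(q,d['conf'],d['rect'])
for z in (0,80): print(proj(M,T,[607,-248,z]))
u,v=258,150
cv2.imwrite('pics/w2z.png',cv2.resize(im[90:290,130:410,::-1],(784,560),interpolation=cv2.INTER_CUBIC))
E
```

```text
clock: 3.3
eef_pos: [607.1, -240.6, 205.3]
eef_rot: [3.141, 0.001, 2.737]
wrist_force: [-0.4, -0.2, 0.1]
finger_gap: 94.0
finger_force: 0.0
[ 607.09211854 -240.631993    205.28283119] [3.14149272e+00 6.78501386e-04 2.73676086e+00]
element_center 0.84 [264.6, 179.9, 34.6, 48.0]
oil_center 0.78 [206.9, 42.9, 77.9, 85.2]
oil_center 0.38 [459.5, 76.0, 199.4, 151.9]
[271.94765702 174.41289057]
[270.81726426 191.54015119]
```

View pics/w2z.png

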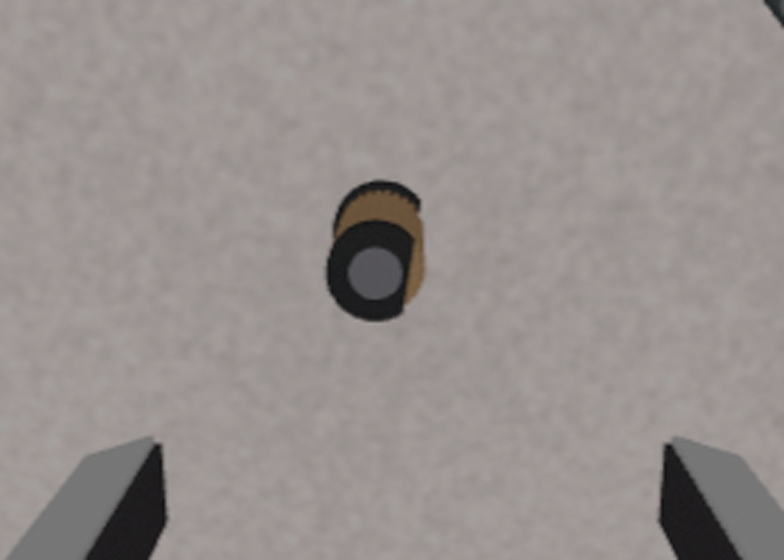

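The grey centre of the top cap is at about (264,187) in the full image, and the flat faces right, tilted slightly down. I'll fit the D prism model for a precise pose.

```bash
cat >> h.py <<'E'
from scipy.optimize import minimize
def dring(r,f,n=90):
    a=np.linspace(0,2*np.pi,n,endpoint=False); p=np.c_[r*np.cos(a),r*np.sin(a)]
    p[:,0]=np.minimum(p[:,0],f); return p
def fitprism(mask,M,T,ring,z0,z1,x0,box,s=6):
    """fit x,y,theta of prism to mask (bool); box=u0,v0,w,h"""
    u0,v0,w,h=box
    m=cv2.resize(mask[v0:v0+h,u0:u0+w].astype(np.float32),(w*s,h*s),interpolation=cv2.INTER_CUBIC)>.5
    def ren(q):
        c,sn=np.cos(q[2]),np.sin(q[2]); P=ring@np.array([[c,sn],[-sn,c]])+q[:2]
        uv=np.array([proj(M,T,[*p,z]) for z in(z0,z1) for p in P])
        uv=((uv-[u0,v0]+.5)*s-.5)
        im=np.zeros(m.shape,np.uint8)
        cv2.fillConvexPoly(im,cv2.convexHull((uv*16).round().astype(np.int32)),1,shift=4); return im>0
    f=lambda q:(ren([q[0],q[1],q[2]/10])^m).sum()
    best=None
    for dt in (-.3,0,.3):
        q0=np.array([x0[0],x0[1],10*(x0[2]+dt)])
        r=minimize(f,q0,method='Nelder-Mead',options=dict(initial_simplex=q0+np.array([[0,0,0],[4,0,0],[0,4,0],[0,0,3]]),xatol=.02,fatol=1))
        if best is None or r.fun<best.fun: best=r
    q=best.x; return q[0],q[1],q[2]/10,best.fun/m.sum()
E
cat > el.py <<'E'
from h import *
def capfit(st,im,x0,z0,z1,ring,thr,u,v,r=26):
    M,T=c2w('wrist',st)
    g=im.max(2).astype(float)
    bw=(im.max(2)<thr).astype(np.uint8)
    return M,T,bw
if __name__=='__main__':
    st=read_state()
    im=cv2.imread('pics/w2.png')[:,:,::-1]; M,T=c2w('wrist',st)
    x,y=toz(M,T,(263.9,187.5),80)[:2]; print('disc',x,y)
    sat=im.max(2).astype(int)-im.min(2)
    dark=((im.max(2)<125)&(sat<22))
    n,l=cv2.connectedComponents(dark.astype(np.uint8)); m=l==l[187,264]
    print(im[187,264],im[178,262],im[165,264],im[130,264],m.sum())
    q=fitprism(m,M,T,dring(17,11.5),72,80,[x,y,np.radians(59)],(235,150,60,60)); print(q,np.degrees(q[2]))
    yw=st['eef_rot'][2]; d=np.array([q[0],q[1],0])-st['eef_pos']
    print('tool shift',d@[np.cos(yw),np.sin(yw),0],d@[np.sin(yw),-np.cos(yw),0])
E
python3 el.py
```

```text
disc 601.7041392259487 -252.74681616420412
[85 85 88] [57 55 59] [105  83  58] [157 150 148] 1059
(np.float64(601.4205235803588), np.float64(-253.29557608335728), np.float64(1.0182461879672324), np.float64(0.15481434864694776)) 58.34120907580713
tool shift 0.6451212449547938 -14.000628475626183
```

```bash
python3 -m jog '[[94,[0.01,-0.28,0.3],0],[94,[0,0,0.7],0],[94,[0,0,0.8],0],[94,[0,0,0.8],0],[94,[0,0,0.5],0],[94,[0,0,0.26],0],[94,[0,0,0.1],0],[94,[0,0,0],0],[30,[0,0,0],0],[30,[0,0,0],0],[30,[0,0,0],0],[30,[0,0,0],0],[30,[0,0,0],0],[30,[0,0,0],0],[30,[0,0,0],0],[30,[0,0,0],0]]' 20
```

```text
clock: 5.05
eef_pos: [600.9, -254.4, 31.1]
eef_rot: [3.142, -0.0, 2.736]
wrist_force: [0.1, -1.1, 0.3]
finger_gap: 33.8
finger_force: 18.8
```

```bash
python3 -m jog '[[30,[0,0,-0.4],0],[30,[0,0,-0.9],0],[30,[0,0,-0.9],0],[30,[0.15,0.24,-0.9],0],[30,[0.35,0.55,-0.5],0],[30,[0.45,0.7,-0.3],0],[30,[0.45,0.7,-0.1],0],[30,[0.45,0.7,0],0],[30,[0.4,0.65,0],0],[30,[0.2,0.35,0],0],[30,[0.1,0.15,0],0],[30,[0,0,0],-0.046],[30,[0,0,0],-0.047],[30,[0,0,0],-0.047],[30,[0,0,0],-0.047],[30,[0,0,0],-0.047],[30,[0,0,0],-0.046],[30,[0,0,0],0],[30,[0,0,0],0],[30,[0,0,0],0]]' 20
python3 - <<'E'
from h import *
st=read_state(); print(st['eef_pos'],st['eef_rot'],st['joints'])
im=save('wrist','w3.png')
M,T=c2w('wrist',st)
print(proj(M,T,[564,-18,99]))
cv2.imwrite('pics/w3z.png',cv2.resize(im[100:300,140:420,::-1],(784,560),interpolation=cv2.INTER_CUBIC))
E
```

```text
clock: 7.05
eef_pos: [563.5, -18.8, 231.0]
eef_rot: [3.142, -0.0, -2.672]
wrist_force: [0.0, 0.1, -0.8]
finger_gap: 33.8
finger_force: 19.9
[563.47520878 -18.82195602 231.00146099] [ 3.14152022e+00 -1.77300237e-04 -2.67152422e+00] [-9.83357468e-02  2.92806039e-01  1.38896704e+00 -3.46041348e-05
  1.46000799e+00 -2.13919667e+00]
[278.69964669 188.91281164]
```

View pics/w3z.png

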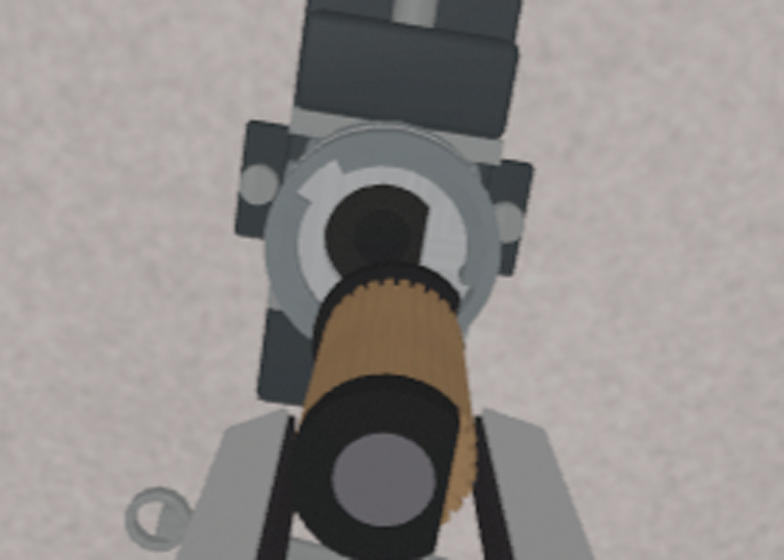

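The view shows the recess D at about (274,184) in the full image with its flat to the right. The held element's foot is at (278,200) and its top disc at (277,271), flat also to the right. I'll fit both.

```bash
cat > al.py <<'E'
from h import *
import sys
def measure(im,st,rbox,uv_disc,foot=31.1,x0=None):
    M,T=c2w('wrist',st); g=im.max(2).astype(int)
    yw=st['eef_rot'][2]; X=np.array([np.cos(yw),np.sin(yw)]); Y=np.array([np.sin(yw),-np.cos(yw)])
    p=st['eef_pos'][:2]
    tool=lambda q:(round(float((q-p)@X),2),round(float((q-p)@Y),2))
    out={}
    # grey disc on top cap
    zt=st['eef_pos'][2]-foot+80
    d=uv_disc; m=(g>75)&(g<135)
    n,l=cv2.connectedComponents(m.astype(np.uint8)); m=l==l[d[1],d[0]]
    v,u=np.nonzero(m); c=toz(M,T,(u.mean(),v.mean()),zt)[:2]
    print('disc px',m.sum(),u.mean().round(1),v.mean().round(1),'tool',tool(c))
    # recess
    if rbox:
        a=fitprism(g<62,M,T,dring(21.2,15.2),86,86,x0,rbox)
        print('recess',np.round(a,3),'deg',np.degrees(a[2]).round(2),'tool',tool(np.array(a[:2])))
    return M,T,g,tool
if __name__=='__main__':
    st=read_state(); im=cv2.imread('pics/w3.png')[:,:,::-1]
    M,T,g,tool=measure(im,st,(248,158,52,33),(277,271),x0=[564,-18,np.radians(110)])
    print(im[185,260],im[185,274],im[185,300],im[170,250],im[192,255])
    # cap flat edge in the image: top cap flat from (crop) -> direction in world
    for a,b,z in [((458,410),(440,552),st['eef_pos'][2]+48.9)]:
        A=toz(M,T,(a[0]/2.8+140,a[1]/2.8+100),z);B=toz(M,T,(b[0]/2.8+140,b[1]/2.8+100),z)
        print('cap flat normal deg',np.degrees(np.arctan2(*(B-A)[:2][::-1]))+90, tool(A[:2]),tool(B[:2]))
    print('flange yaw',np.degrees(st['eef_rot'][2]))
    # foot top arc predicted by TCP-centred element
    print('foot top row pred', min(proj(M,T,[st['eef_pos'][0]+20*np.cos(t),st['eef_pos'][1]+20*np.sin(t),st['eef_pos'][2]-31.1+8])[1] for t in np.linspace(0,6.28,60)))
E
python3 al.py
```

```text
disc px 953 276.6 270.9 tool (2.04, -1.11)
recess [ 5.66075e+02 -1.94950e+01  2.06500e+00  4.50000e-02] deg 118.34 tool (-1.97, -1.84)
[44 43 42] [36 37 37] [159 161 162] [155 157 158] [157 158 160]
cap flat normal deg 111.4393598850501 (15.09, 11.95) (-12.55, 9.27)
flange yaw -153.01971398722293
foot top row pred 197.62190801392256
```

```bash
cat >> h.py <<'E'
from scipy.optimize import least_squares
def dfit(g,thr,M,T,z,r,f,box,x0,keep=None,s=8):
    """contour of g<thr in box -> plane z -> fit D (x,y,theta); points on box border dropped"""
    u0,v0,w,h=box
    G=cv2.resize(g[v0:v0+h,u0:u0+w].astype(np.float32),(w*s,h*s),interpolation=cv2.INTER_CUBIC)
    cs,_=cv2.findContours((G<thr).astype(np.uint8),cv2.RETR_EXTERNAL,cv2.CHAIN_APPROX_NONE)
    c=max(cs,key=len)[:,0].astype(float); b=s*1.5
    c=c[(c[:,0]>b)&(c[:,0]<w*s-b)&(c[:,1]>b)&(c[:,1]<h*s-b)]
    uv=(c+.5)/s-.5+[u0,v0]
    if keep is not None: uv=uv[keep(uv)]
    P=np.array([toz(M,T,p,z)[:2] for p in uv[::3]])
    def res(q):
        d=P-q[:2]; c,sn=np.cos(q[2]),np.sin(q[2]); a=d@[c,sn]; b=d@[-sn,c]
        e1=np.hypot(a,b)-r; e2=a-f
        return np.where(np.abs(b)<np.sqrt(r*r-f*f)*(a>0),e2,e1) if f<r else e1
    o=least_squares(res,x0,loss='soft_l1',f_scale=.4)
    return o.x,np.sqrt((o.fun**2).mean()),len(P)
E
python3 - <<'E'
from h import *
st=read_state(); im=cv2.imread('pics/w3.png')[:,:,::-1]; M,T=c2w('wrist',st); g=im.max(2)
yw=st['eef_rot'][2]; A=np.array([[np.cos(yw),np.sin(yw)],[np.sin(yw),-np.cos(yw)]])
tool=lambda q:(A@(np.array(q[:2])-st['eef_pos'][:2])).round(2)
zt=st['eef_pos'][2]+48.9
for thr in(80,100):
    for z0 in (.2,0,-.2):
        q,e,n=dfit(g,thr,M,T,86,21.2,15.2,(245,155,58,35),[565,-19,np.radians(110)+z0]); print('recess',tool(q),np.degrees(q[2]).round(1),e.round(2),n)
for thr in (64,72):
  q,e,n=dfit(g,thr,M,T,zt,17,11.5,(240,225,80,80),[563,-18,np.radians(109)],keep=lambda p:((p[:,0]>255)&(p[:,1]<245))|(p[:,0]>295)&(p[:,1]<285)); print('cap',tool(q),np.degrees(q[2]).round(1),e.round(2),n)
q,e,n=dfit(g,62,M,T,st['eef_pos'][2]-23.1,20,14,(245,190,70,20),[563,-18,np.radians(109)]); print('foot',tool(q),np.degrees(q[2]),e,n)
E
```

```text
recess [-1.8  -1.92] 115.3 0.41 165
recess [-1.8  -1.92] 115.3 0.41 165
recess [-1.8  -1.92] 115.3 0.41 165
recess [-1.55 -2.02] 113.1 0.29 168
recess [-1.55 -2.02] 113.1 0.29 168
recess [-1.55 -2.02] 473.1 0.29 168
cap [ 5.57 -4.61] 375.7 1.36 235
cap [ 5.63 -4.53] 372.8 1.33 236
foot [-0.68  0.62] -41.95475332665626 2.6935142212837127 236
```

```bash
python3 -m jog '[[30,[-0.35,0,0.4],0],[30,[-0.35,0,0.7],0],[30,[0,0,0.6],0],[30,[0,0,0],-0.01],[30,[0,0,0],0],[30,[0,0,0],0]]' 20
cat > m2.py <<'E'
from h import *
import sys
st=read_state(); f=sys.argv[1]; im=save('wrist',f+'.png')
M,T=c2w('wrist',st); print(st['eef_pos'].round(1) if hasattr(st['eef_pos'],'round') else st['eef_pos'],np.degrees(st['eef_rot'][2]))
cv2.imwrite('pics/'+f+'z.png',cv2.resize(im[100:300,140:420,::-1],(784,560),interpolation=cv2.INTER_CUBIC))
E
python3 m2.py w4
```

```text
clock: 7.7
eef_pos: [595.0, -2.6, 146.8]
eef_rot: [-3.141, 0.001, -2.638]
wrist_force: [0.7, -0.7, -1.0]
finger_gap: 33.2
finger_force: 19.9
[595.   -2.6 146.8] -151.15434408021548
```

View pics/w4z.png

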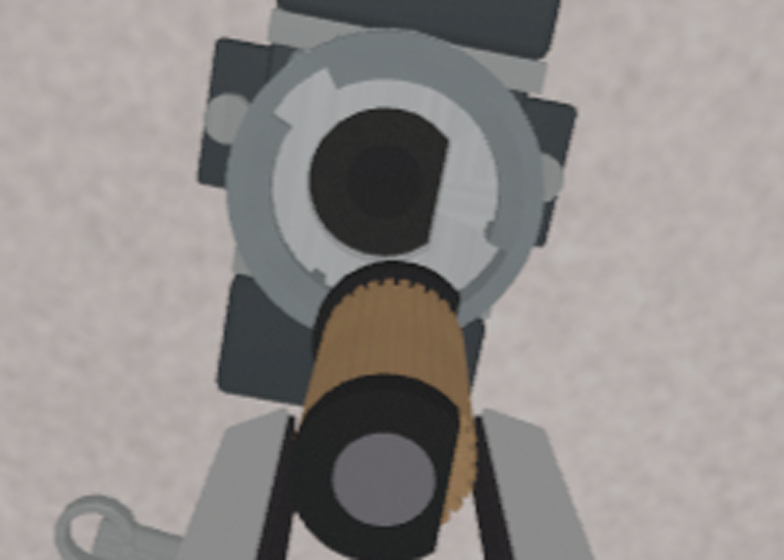

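The recess is now fully clear at about (276,165), and the foot arc peaks at (280,194) over the light seat face.

```bash
cat > m3.py <<'E'
from h import *
st=read_state(); im=cv2.imread('pics/w4.png')[:,:,::-1]; M,T=c2w('wrist',st); g=im.max(2)
yw=st['eef_rot'][2]; A=np.array([[np.cos(yw),np.sin(yw)],[np.sin(yw),-np.cos(yw)]]); p0=np.array(st['eef_pos'])
tool=lambda q:(A@(np.array(q[:2])-p0[:2])).round(2)
w0=toz(M,T,(276,165),86)
for thr in(80,100):
    q,e,n=dfit(g,thr,M,T,86,21.2,15.2,(243,130,66,63),[w0[0],w0[1],np.radians(110)]); print('recess',q[:2].round(1),tool(q),np.degrees(q[2]).round(1),e.round(2),n)
# foot arc: circle r20 top of foot cap
zf=p0[2]-31.1+8
for thr in(80,100):
    q2,e,n=dfit(g,thr,M,T,zf,20,20,(250,190,56,24),[*p0[:2],0],keep=lambda p:(p[:,1]<205)&(p[:,0]>254)&(p[:,0]<300)); print('foot',tool(q2),e.round(2),n)
m=((g>75)&(g<135)).astype(np.uint8); n,l=cv2.connectedComponents(m); l=l==l[271,277]; v,u=np.nonzero(l)
print('disc',l.sum(),tool(toz(M,T,(u.mean(),v.mean()),p0[2]-31.1+80)))
# cap flat edge: saturation step
sat=im.max(2).astype(float)-im.min(2)
pts=[]
for r in range(252,288):
    s=sat[r,285:305]; k=np.nonzero((s[:-1]<20)&(s[1:]>=20))[0]
    if len(k): k=k[0]; pts.append((285+k+(20-s[k])/(s[k+1]-s[k]),r))
P=np.array([toz(M,T,p,p0[2]-31.1+80)[:2] for p in pts])
x,y,_,_=cv2.fitLine(P.astype(np.float32),cv2.DIST_HUBER,0,.01,.01)[:4].ravel()[[2,3,0,1]] if False else (0,0,0,0)
L=cv2.fitLine(P.astype(np.float32),cv2.DIST_HUBER,0,.01,.01).ravel(); a=np.degrees(np.arctan2(L[1],L[0]))+90
print('cap flat',a%180,len(P),'at',tool(L[2:]),'yaw',np.degrees(yw))
# recess flat by line
pts=[]
for r in range(153,184):
    s=g[r,285:310].astype(float); k=np.nonzero((s[:-1]<95)&(s[1:]>=95))[0]
    if len(k): k=k[0]; pts.append((285+k+(95-s[k])/(s[k+1]-s[k]),r))
P=np.array([toz(M,T,p,86)[:2] for p in pts]); L=cv2.fitLine(P.astype(np.float32),cv2.DIST_HUBER,0,.01,.01).ravel()
print('recess flat',(np.degrees(np.arctan2(L[1],L[0]))+90)%180,len(P),tool(L[2:]))
E
python3 m3.py
```

```text
recess [565.2 -20.5] [34.75 -1.29] 107.8 1.14 398
recess [565.2 -20.4] [34.66 -1.12] 107.6 0.94 398
foot [ 0.57 -1.5 ] 2.39 230
foot [ 0.67 -2.04] 2.59 229
disc 953 [ 2.15 -1.05]
cap flat 109.557045 36 at [ 2.38 10.37] yaw -151.13933418414524
recess flat 108.12276 31 [35.1  13.79]
```

```bash
cat > m4.py <<'E'
from h import *
import sys
st=read_state(); im=cv2.imread('pics/w4.png')[:,:,::-1]; M,T=c2w('wrist',st); g=im.max(2).astype(float)
yw=st['eef_rot'][2]; A=np.array([[np.cos(yw),np.sin(yw)],[np.sin(yw),-np.cos(yw)]]); p0=np.array(st['eef_pos'])
tool=lambda q:(A@(np.array(q[:2])-p0[:2])).round(2)
def circ(P,r):
    o=least_squares(lambda q:np.hypot(*(P-q).T)-r,P.mean(0)+[5,5],loss='soft_l1',f_scale=.3); return o.x,np.sqrt((o.fun**2).mean())
def cross(line,lo,th,rise):
    s=line if rise else -line; t=th if rise else -th
    k=np.nonzero((s[:-1]<t)&(s[1:]>=t))[0]
    return None if not len(k) else lo+k[0]+(t-s[k[0]])/(s[k[0]+1]-s[k[0]])
pts=[]
for c in range(262,296):
    r=cross(g[188:212,c],188,100,False)
    if r: pts.append((c,r))
print(np.round(pts[::6],1).tolist())
for z in (p0[2]-31.1+8,):
    P=np.array([toz(M,T,p,z)[:2] for p in pts]); q,e=circ(P,20); print('foot',tool(q),e)
# recess arc: rays from centre
pts=[]
for a in np.radians(np.arange(40,290,4)):   # image angle cw from right; left/top/bottom arc
    d=np.array([np.cos(a),np.sin(a)]); rr=np.arange(15,36,.5); uv=np.array([275,165])+rr[:,None]*d
    s=cv2.remap(g.astype(np.float32),uv[:,0].astype(np.float32)[None],uv[:,1].astype(np.float32)[None],cv2.INTER_LINEAR)[0]
    k=cross(s,0,100,True)
    if k: pts.append(np.array([275,165])+(15+k*.5)*d)
P=np.array([toz(M,T,p,86)[:2] for p in pts]); q,e=circ(P,21.2); print('recess arc',q,tool(q),e,len(P))
print('radii',np.hypot(*(P-q).T).round(1)[::5])
E
python3 m4.py
```

```text
[[262.0, 198.6], [268.0, 195.2], [274.0, 193.0], [280.0, 192.4], [286.0, 193.3], [292.0, 195.0]]
foot [3.5  1.08] 0.11485796338080789
recess arc [564.00297958 -19.96769511] [35.51 -0.21] 0.9938828827750548 63
radii [17.2 20.2 20.6 20.9 21.  21.4 21.3 21.4 21.2 20.9 20.3 20.  19.5]
```

```bash
python3 - <<'E'
import re
s=open('m4.py').read()
s=s.replace("print('radii'","#print('radii'").replace("np.arange(40,290,4)","np.arange(70,310,4)").replace("return None if not","return None if not")
s+='''
st2=dict(eef_pos=[607.09211854,-240.631993,205.28283119],eef_rot=[3.14149272,.000678501,2.73676086])
im=cv2.imread('pics/w2.png')[:,:,::-1]; M,T=c2w('wrist',st2); g=im.max(2).astype(float)
yw=st2['eef_rot'][2]; A=np.array([[np.cos(yw),np.sin(yw)],[np.sin(yw),-np.cos(yw)]]); p0=np.array(st2['eef_pos'])
pts=[]
for c in range(254,274):
    r=cross(g[145:175,c],145,105,False)
    if r: pts.append((c,r))
print(np.round(pts[::3],1).tolist())
P=np.array([toz(M,T,p,8)[:2] for p in pts]); q,e=circ(P,20); print('standing foot',tool(q),e)
m=((g>75)&(g<100)).astype(np.uint8); n,l=cv2.connectedComponents(m[176:200,250:280]); l=l==l[11,14]; v,u=np.nonzero(l)
print('standing disc',l.sum(),u.mean()+250,v.mean()+176,tool(toz(M,T,(u.mean()+250,v.mean()+176),80)))
'''
open('m4.py','w').write(s)
E
python3 m4.py
```

```text
[[262.0, 198.6], [268.0, 195.2], [274.0, 193.0], [280.0, 192.4], [286.0, 193.3], [292.0, 195.0]]
foot [3.5  1.08] 0.11485796338080789
recess arc [564.46193152 -19.62469065] [34.94 -0.14] 0.7020662653059261 60
[[254.0, 158.4], [257.0, 156.3], [260.0, 154.8], [263.0, 154.1], [266.0, 153.8], [269.0, 154.3], [272.0, 154.9]]
standing foot [  3.24 -13.77] 0.10953210267387005
standing disc 257 263.6031128404669 187.1673151750973 [  2.44 -13.8 ]
```

```bash
sed -i 's/toz(M,T,p,86)/toz(M,T,p,78)/' m4.py m3.py; sed -i 's/M,T,86,21.2/M,T,78,21.2/' m3.py; python3 m4.py | grep arc; python3 m3.py | grep recess
```

```text
recess arc [565.99411646 -19.59484127] [33.59 -0.85] 0.31265177420038764 60
recess [566.  -19.9] [33.67 -1.11] 108.1 0.56 398
recess [566.1 -19.8] [33.62 -1.07] 108.2 0.36 398
recess flat 108.12265 31 [33.66 14.21]
```

```bash
python3 -m jog '[[30,[0.3,-0.022,0],0.0105],[30,[0.292,-0.022,0],0],[30,[0,0,0.2],0],[30,[0,0,0.2],0],[30,[0,0,0.15],0],[30,[0,0,0],0],[30,[0,0,0],0]]' 20
python3 -m jog '[[30,[0,0,0.06],0],[30,[0,0,0.06],0],[30,[0,0,0],0]]' 20
```

```text
clock: 8.45
eef_pos: [569.7, -18.2, 118.3]
eef_rot: [3.141, -0.0, -2.669]
wrist_force: [-0.4, 0.4, -0.4]
finger_gap: 33.7
finger_force: 19.9
clock: 8.75
eef_pos: [569.4, -18.4, 112.2]
eef_rot: [3.141, -0.0, -2.669]
wrist_force: [-0.6, -0.7, -0.7]
finger_gap: 33.1
finger_force: 19.9
```

```bash
python3 -m jog '[[30,[0,0,0.03],0],[30,[0,0,0.03],0],[30,[0,0,0],0]]' 20; python3 -m jog '[[30,[0,0,0.02],0],[30,[0,0,0],0]]' 20
```

```text
clock: 9.05
eef_pos: [569.4, -18.4, 109.3]
eef_rot: [3.141, -0.0, -2.669]
wrist_force: [-1.1, -0.4, -0.9]
finger_gap: 33.6
finger_force: 19.9
clock: 9.25
eef_pos: [569.7, -18.4, 109.0]
eef_rot: [-3.141, 0.001, -2.669]
wrist_force: [-1.3, -0.6, 3.0]
finger_gap: 33.1
finger_force: 20.0
```

```bash
python3 -m jog '[[94,[0,0,0],0],[94,[0,0,0],0],[94,[0,0,0],0],[94,[0,0,0],0],[94,[0,0,-0.3],0],[94,[0,0,-0.5],0],[94,[0,0,-0.8],0],[94,[0,0,-0.8],0],[94,[0,0,-0.2],0],[94,[0,0,0],0],[94,[0,0,0],0]]' 20; python3 m2.py w5
```

```text
clock: 10.35
eef_pos: [569.1, -18.4, 237.0]
eef_rot: [3.141, -0.002, -2.669]
wrist_force: [0.3, 0.2, -0.5]
finger_gap: 94.1
finger_force: 0.0
[569.1 -18.4 237. ] -152.94399098561817
```

View pics/w5z.png

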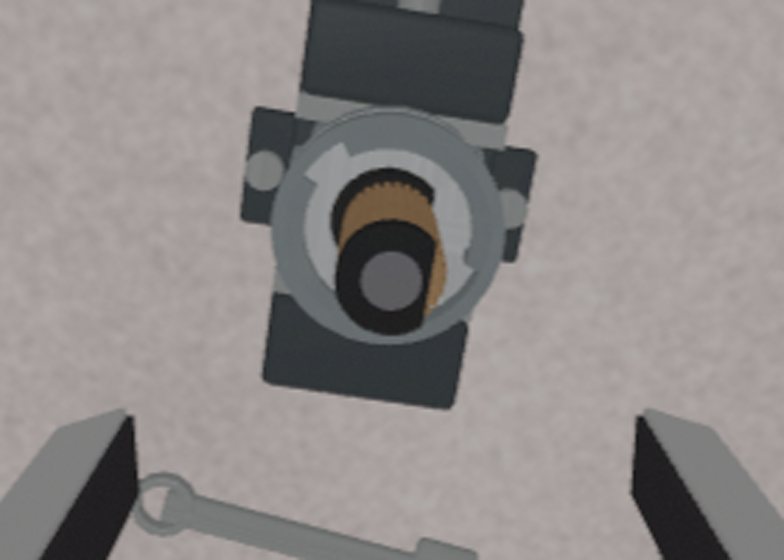

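The element stands seated in the recess, with its foot flush inside the D outline and the flats aligned. Next I'll move to the bowl and take pictures from two yaws to calibrate the wrist camera offset.

```bash
cat > bw.py <<'E'
from h import *
import sys,json
st=read_state(); f=sys.argv[1]; im=save('wrist',f+'.png'); json.dump({k:np.array(st[k]).tolist() for k in('eef_pos','eef_rot')},open(f+'.json','w'))
for q in ('bowl_center','bowl_key'):
    for d in regions_of('wrist',q)[:2]: print(q,round(d['conf'],2),np.round(d['rect'],1))
print(st['eef_pos'],np.degrees(st['eef_rot'][2]),st['joints'].__class__)
E
python3 -m jog '[[94,[-0.14,0.4,0],0],[94,[-0.26,0.72,0],0],[94,[-0.3,0.85,0],0],[94,[-0.3,0.85,0],0],[94,[-0.3,0.85,0],0],[94,[-0.3,0.85,0],0],[94,[-0.3,0.85,0],0],[94,[-0.3,0.85,0],0],[94,[-0.3,0.85,0],0],[94,[-0.22,0.6,0],0],[94,[-0.1,0.23,0],0],[94,[0,0,0],0],[94,[0,0,0],0],[94,[0,0,0],0]]'; python3 bw.py b1
python3 -m jog '[[94,[0,0,0],0.044],[94,[0,0,0],0.046],[94,[0,0,0],0.046],[94,[0,0,0],0.046],[94,[0,0,0],0.046],[94,[0,0,0],0.046],[94,[0,0,0],0.044],[94,[0,0,0],0],[94,[0,0,0],0],[94,[0,0,0],0]]'; python3 bw.py b2
python3 - <<'E'
import cv2,numpy as np
a=cv2.imread('pics/b1.png')[60:310,150:420];b=cv2.imread('pics/b2.png')[60:310,150:420]
cv2.imwrite('pics/b12.png',cv2.resize(np.hstack([a,b]),(799,370),interpolation=cv2.INTER_CUBIC))
E
```

```text
clock: 11.8
eef_pos: [515.9, 396.0, 238.6]
eef_rot: [-3.141, -0.0, -2.671]
wrist_force: [0.4, -0.3, -0.8]
finger_gap: 93.9
finger_force: 0.0
bowl_center 0.86 [283.3 180.7  55.6  79.2]
bowl_key 0.85 [283.2 183.6  59.7  75.6]
[515.94260053 396.04218761 238.56036547] -153.03208558173583 <class 'numpy.ndarray'>
clock: 12.95
eef_pos: [515.5, 397.3, 238.7]
eef_rot: [3.141, 0.0, 2.618]
wrist_force: [-0.4, 0.3, -0.3]
finger_gap: 94.1
finger_force: 0.0
bowl_center 0.63 [285.1 179.3  54.4  70.2]
bowl_key 0.78 [285.9 180.7  56.9  73.8]
[515.49089354 397.31732843 238.66477899] 149.99407286146626 <class 'numpy.ndarray'>
```

View pics/b12.png

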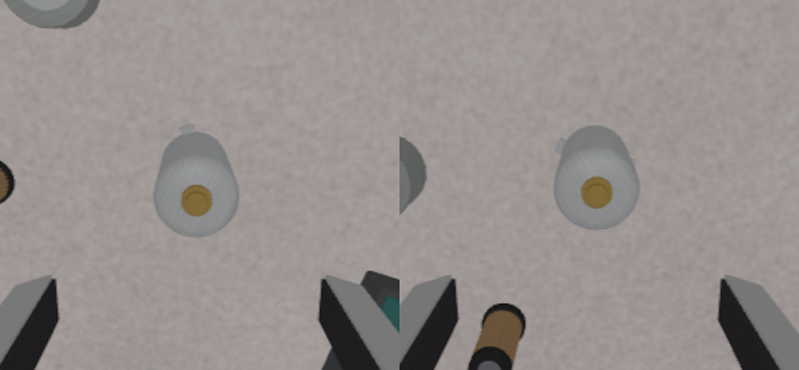

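The pictures show the bowl with its brass cock. In the left one (yaw 207°) the narrow lug shows at the top, slightly left of centre. In the right one (yaw 150°) the narrow lug is at left and the wide lug just peeps out at lower right. That puts the wide lug at about 35° in world axes. I'll fit a silhouette model to both pictures jointly.

```bash
cat > bf.py <<'E'
from h import *
import json
S=4
def sector(a0,half):
    a=a0+np.radians(np.linspace(-half,half,9)); return np.vstack([np.c_[34*np.cos(a),34*np.sin(a)],np.c_[26*np.cos(a),26*np.sin(a)]])
cyl=dring(28,28)
V=[]
for f in('b1','b2'):
    im=cv2.imread(f'pics/{f}.png')[:,:,::-1].astype(np.float32); st=json.load(open(f+'.json'))
    u0,v0,w,h=245,130,85,105
    c=cv2.resize(cv2.GaussianBlur(im,(0,0),.7)[v0:v0+h,u0:u0+w],(w*S,h*S),interpolation=cv2.INTER_CUBIC)
    rb=c[:,:,0]-c[:,:,2]; sat=c.max(2)-c.min(2)
    m=((rb<2.5)|(sat>30)).astype(np.uint8)
    n,l=cv2.connectedComponents(m); m=l==l[50*S,40*S]
    m=cv2.morphologyEx(m.astype(np.uint8),cv2.MORPH_CLOSE,np.ones((9,9)))>0
    V.append((st,m,(u0,v0),c)); 
    cv2.imwrite('pics/m_%s.png'%f,m*255)
    print(f,m.sum()/S/S, 'bench rb',np.median(rb[:40]),'bowl rb',np.median(rb[50*S-8:50*S+8,30*S:34*S]))
def ren(st,q,th,b,shape,o):
    M,T=c2w('wrist',st); R3=R.from_euler('xyz',st['eef_rot']).as_matrix(); T=T.copy(); T[:3,3]-=R3@[b[0],b[1],0]
    im=np.zeros(shape,np.uint8)
    for ring,z in((cyl,(0,116)),(sector(th,22),(0,6)),(sector(th+np.pi,11),(0,6))):
        P=np.array([[*(p+q),zz] for zz in z for p in ring]); k=(T[:3,:3].T@(P-T[:3,3]).T).T@M.T; uv=k[:,:2]/k[:,2:]
        uv=(uv-o+.5)*S-.5
        cv2.fillConvexPoly(im,cv2.convexHull((uv*16).round().astype(np.int32)),1,shift=4)
    return im>0
def cost(p,full=False):
    e=[(ren(st,p[:2],p[2]/10,p[3:5],m.shape,o)^m).sum()/S/S for st,m,o,c in V]
    return e if full else sum(e)
best=None
for t in (20,30,40,50):
    p0=np.array([515,398,10*np.radians(t),0,0]); sx=np.vstack([p0]+[p0+d for d in np.diag([3,3,2,2,2])])
    r=minimize(cost,p0,method='Nelder-Mead',options=dict(initial_simplex=sx,xatol=.02,fatol=.1,maxiter=600))
    print(t,r.x.round(2),np.degrees(r.x[2]/10).round(1),r.fun,cost(r.x,True))
    if best is None or r.fun<best.fun: best=r
np.save('bowl.npy',best.x)
p=best.x
vis=[]
for st,m,o,c in V:
    e=ren(st,p[:2],p[2]/10,p[3:5],m.shape,o); a=np.clip((c[:,:,::-1]-100)*2,0,255).astype(np.uint8)
    for mm,col in((m,(0,0,255)),(e,(0,255,0))):
        cs,_=cv2.findContours(mm.astype(np.uint8),cv2.RETR_EXTERNAL,cv2.CHAIN_APPROX_NONE); cv2.drawContours(a,cs,-1,col,1)
    vis.append(a)
cv2.imwrite('pics/bfit.png',np.hstack(vis))
E
python3 bf.py
```

```text
b1 2744.75 bench rb 9.209831 bowl rb -3.0121307
b2 360.8125 bench rb 9.015953 bowl rb -0.7403183
20 [513.65 418.2    7.03   4.91 -15.64] 40.3 3710.0 [np.float64(719.3125), np.float64(2990.6875)]
30 [511.61 417.49   7.2    3.19 -16.  ] 41.3 3713.9375 [np.float64(717.375), np.float64(2996.5625)]
40 [514.27 402.22   6.86  -0.54  -1.74] 39.3 3794.25 [np.float64(715.875), np.float64(3078.375)]
50 [509.37 415.97   6.48   1.01 -17.35] 37.1 3703.375 [np.float64(712.1875), np.float64(2991.1875)][ WARN:0@0.286] global loadsave.cpp:1063 imwrite_ Unsupported depth image for selected encoder is fallbacked to CV_8U.
```

```bash
python3 - <<'E'
s=open('bf.py').read()
a=s.index("    m=((rb<2.5)"); b=s.index("    V.append(")
s=s[:a]+'''    m=((rb<4.5)|(sat>30)).astype(np.uint8)
    m=cv2.morphologyEx(m,cv2.MORPH_OPEN,np.ones((7,7)))
    cs,_=cv2.findContours(m,cv2.RETR_EXTERNAL,cv2.CHAIN_APPROX_NONE); cc=max(cs,key=cv2.contourArea)
    m=cv2.drawContours(np.zeros_like(m),[cc],-1,1,-1)>0
'''+s[b:]
s=s.replace("cv2.imwrite('pics/m_%s.png'%f,m*255)","")
open('bf.py','w').write(s)
E
python3 bf.py
```

```text
b1 3263.9375 bench rb 9.209831 bowl rb -3.0121307
b2 3259.375 bench rb 9.015953 bowl rb -0.7403183
20 [516.81 402.61   7.21   0.96  -0.91] 41.3 393.1875 [np.float64(199.0625), np.float64(194.125)]
30 [517.53 402.83   6.85   1.4   -1.5 ] 39.2 397.5 [np.float64(198.9375), np.float64(198.5625)]
40 [516.95 402.26   7.34   1.23  -0.76] 42.0 391.375 [np.float64(198.4375), np.float64(192.9375)]Traceback (most recent call last):
  File "bf.py", line 34, in <module>
    r=minimize(cost,p0,method='Nelder-Mead',options=dict(initial_simplex=sx,xatol=.02,fatol=.1,maxiter=600))
    res = _minimize_neldermead(fun, x0, args, callback, bounds=bounds,
                               **options)
    fxr = func(xr)
    fx = function(np.copy(x), *(wrapper_args + args))
  File "bf.py", line 29, in cost
    e=[(ren(st,p[:2],p[2]/10,p[3:5],m.shape,o)^m).sum()/S/S for st,m,o,c in V]
        ~~~^^^^^^^^^^^^^^^^^^^^^^^^^^^^^^^^^^^
  File "bf.py", line 21, in ren
    M,T=c2w('wrist',st); R3=R.from_euler('xyz',st['eef_rot']).as_matrix(); T=T.copy(); T[:3,3]-=R3@[b[0],b[1],0]
        ~~~^^^^^^^^^^^^
  File "h.py", line 8, in c2w
    c=calibration(n)
ValueError: time passes only in moves, steps and waits
```

View pics/bfit.png

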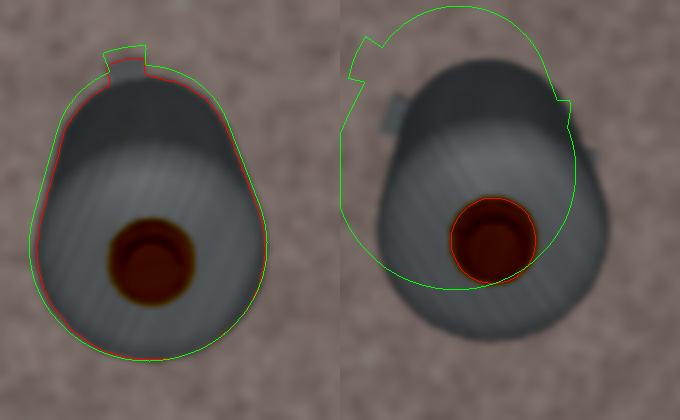

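```bash
python3 - <<'E'
s=open('h.py').read()
s=s.replace("def c2w(n,st=None):\n    c=calibration(n)","_C={}\ndef c2w(n,st=None):\n    c=_C[n] if n in _C else _C.setdefault(n,calibration(n))")
open('h.py','w').write(s)
s=open('bf.py').read()
s=s.replace("rb<4.5","rb<TH").replace("S=4","import sys\nS=4;TH=float(sys.argv[1])").replace("(20,30,40,50)","(30,42)")
s=s.replace("(cyl,(0,116))","(dring(rad,rad),(0,116))").replace("def ren(","rad=28\ndef ren(").replace("def cost(p,full=False):","def cost(p,full=False):\n    global rad; rad=p[5]")
s=s.replace("np.radians(t),0,0]","np.radians(t),0,0,27.5]").replace("2,2,2]","2,2,2,.5]")
s+='''
rad=p[5]
st,m,o,c=V[0]
for i,(uv) in enumerate([(276.3,146.9),(257.9,158.4)]):
    st=V[i][0]; M,T=c2w('wrist',st); R3=R.from_euler('xyz',st['eef_rot']).as_matrix(); T=T.copy(); T[:3,3]-=R3@[p[3],p[4],0]
    d=toz(M,T,uv,5)[:2]-p[:2]; print('narrow lug',np.hypot(*d),np.degrees(np.arctan2(d[1],d[0]))%360-180)
'''
open('bf.py','w').write(s)
E
for t in 4.5 6; do python3 bf.py $t; done
```

```text
b1 3263.9375 bench rb 9.209831 bowl rb -3.0121307
b2 3259.375 bench rb 9.015953 bowl rb -0.7403183
30 [517.47 402.28   6.87   0.87  -0.75  27.05] 39.4 140.9375 [np.float64(68.25), np.float64(72.6875)]
42 [517.21 402.29   6.84   0.57  -0.71  26.98] 39.2 147.3125 [np.float64(73.5625), np.float64(73.75)]
narrow lug 29.17105256546772 38.590444650323434
narrow lug 30.257960421776282 41.511148407708646
b1 3331.5 bench rb 9.209831 bowl rb -3.0121307
b2 3327.125 bench rb 9.015953 bowl rb -0.7403183
30 [ 5.178e+02  4.017e+02  7.070e+00  1.090e+00 -1.100e-01  2.742e+01] 40.5 149.3125 [np.float64(69.125), np.float64(80.1875)]
42 [ 5.1691e+02  4.0227e+02  6.8700e+00  4.0000e-02 -7.3000e-01  2.7080e+01] 39.4 172.25 [np.float64(87.75), np.float64(84.5)]
narrow lug 28.978430301922828 38.62178018118905
narrow lug 30.656342269470713 41.06888732751662
```

```bash
python3 -m jog '[[94,[0.02,0.1,0.2],0],[94,[0,0,0.5],0],[94,[0,0,0.8],0],[94,[0,0,0.8],0],[94,[0,0,0.5],0],[94,[0,0,0.3],0],[94,[0,0,0.14],0],[94,[0,0,0],0],[94,[0,0,0],0],[50,[0,0,0],0],[50,[0,0,0],0],[50,[0,0,0],0],[50,[0,0,0],0],[50,[0,0,0],0],[50,[0,0,0],0],[50,[0,0,0],0]]' 30
```

```text
clock: 14.7
eef_pos: [517.3, 402.6, 77.0]
eef_rot: [3.141, 0.0, 2.615]
wrist_force: [-0.4, -0.1, 0.3]
finger_gap: 50.0
finger_force: 0.0
```

```bash
python3 -m jog '[[30,[0,0,0],0],[30,[0,0,0],0],[30,[0,0,0],0]]' 30
```

```text
clock: 15.0
eef_pos: [517.2, 402.5, 76.9]
eef_rot: [3.141, 0.0, 2.615]
wrist_force: [1.9, 2.2, 4.7]
finger_gap: 46.5
finger_force: 30.0
```

```bash
cat > br.py <<'E'
from h import *
import json,sys
def brass(im,st,z):
    M,T=c2w('wrist',st); s=im.astype(int); m=((s[:,:,0]-s[:,:,2])>45)&(s[:,:,1]>70)
    yw=st['eef_rot'][2]; A=np.array([[np.cos(yw),np.sin(yw)],[np.sin(yw),-np.cos(yw)]])
    n,l,stt,c=cv2.connectedComponentsWithStats(m[130:310,235:325].astype(np.uint8)); k=1+stt[1:,4].argmax(); uv=c[k]+[235,130]
    w=toz(M,T,uv,z)[:2]; return uv.round(1),stt[k].tolist(),w.round(1),(A@(w-np.array(st['eef_pos'])[:2])).round(2)
if __name__=='__main__':
    for f in('b1','b2'): print(f,*brass(cv2.imread(f'pics/{f}.png')[:,:,::-1],json.load(open(f+'.json')),126))
    st=read_state(); im=save('wrist',sys.argv[1]+'.png'); print(st['eef_pos'],np.degrees(st['eef_rot']),st['wrist_force'],st['finger_gap'])
    z=126 if len(sys.argv)<3 else float(sys.argv[2])
    print(*brass(im,st,z))
    for d in regions_of('wrist','bowl_center')[:1]: print(d['conf'],np.round(d['rect'],1))
    # horizontal profile of bowl mask widths by row
    m=d['pixels']
    for r in range(150,330,8):
        c=np.nonzero(m[r])[0]
        if len(c): print(r,c.min(),c.max(),end='; ')
E
python3 br.py g1
```

```text
b1 [282.5 195.1] [38, 55, 20, 21, 338] [516.7 401.1] [-2.92  4.14]
b2 [282.9 189.8] [38, 50, 21, 21, 339] [516.1 402.3] [1.97 4.58]
[517.2242314  402.48799588  76.90332503] [1.79962049e+02 1.64400759e-02 1.49822843e+02] [1.94734375 2.21940473 4.68303412] 46.455793292729304
[277.  267.7] [24, 119, 38, 39, 1158] [514.3 403.2] [ 2.94 -0.84]Traceback (most recent call last):
  File "br.py", line 15, in <module>
    m=d['pixels']
      ^
NameError: name 'd' is not defined. Did you mean: 'id'?
```

```bash
sed -i "s/^    for d in regions_of.*/    D=regions_of('wrist','bowl_center'); print([(round(d['conf'],2),np.round(d['rect'],1).tolist()) for d in D])\n    if not D: sys.exit()\n    d=D[0]/" br.py
python3 -m jog '[[30,[0,0,-0.2],0],[30,[0,0,-0.4],0],[30,[0,0,0],0],[30,[0,0,0],0]]' 30; python3 br.py g2 156
python3 - <<'E'
from h import *
import json
# width of bowl silhouette in b1: rows, using rb mask
for f in('b1','b2'):
    im=cv2.GaussianBlur(cv2.imread(f'pics/{f}.png')[:,:,::-1].astype(np.float32),(0,0),.7); rb=im[:,:,0]-im[:,:,2]
    print(f,[(r,*(np.nonzero(rb[r,250:320]<5)[0][[0,-1]]+250)) for r in range(145,222,6) if (rb[r,250:320]<5).sum()>3])
E
```

```text
clock: 15.5
eef_pos: [516.8, 402.1, 106.1]
eef_rot: [-3.141, -0.0, 2.615]
wrist_force: [0.8, -0.2, -2.0]
finger_gap: 47.0
finger_force: 30.0
b1 [282.5 195.1] [38, 55, 20, 21, 338] [516.7 401.1] [-2.92  4.14]
b2 [282.9 189.8] [38, 50, 21, 21, 339] [516.1 402.3] [1.97 4.58]
[516.82813873 402.11965958 106.13048833] [-1.79964650e+02 -1.08785728e-02  1.49820021e+02] [ 0.78033819 -0.19196028 -2.01769295] 46.99373097145266
[277.  267.7] [24, 119, 38, 39, 1159] [513.6 403.1] [ 3.3  -0.78]
[(0.9, [279.5, 238.5, 95.6, 135.7])]
174 263 294; 182 252 303; 190 238 308; 198 238 311; 206 241 319; 214 239 318; 222 237 318; 230 234 322; 238 230 325; 246 230 325; 254 234 321; 262 234 320; 270 234 321; 278 234 321; 286 237 319; 294 245 309; 302 259 296; b1 [(145, np.int64(273), np.int64(281)), (151, np.int64(271), np.int64(291)), (157, np.int64(264), np.int64(298)), (163, np.int64(260), np.int64(302)), (169, np.int64(259), np.int64(304)), (175, np.int64(257), np.int64(307)), (181, np.int64(256), np.int64(309)), (187, np.int64(254), np.int64(311)), (193, np.int64(254), np.int64(311)), (199, np.int64(255), np.int64(310)), (205, np.int64(257), np.int64(308)), (211, np.int64(261), np.int64(303)), (217, np.int64(269), np.int64(295))]
b2 [(145, np.int64(275), np.int64(288)), (151, np.int64(266), np.int64(297)), (157, np.int64(256), np.int64(302)), (163, np.int64(255), np.int64(304)), (169, np.int64(258), np.int64(309)), (175, np.int64(256), np.int64(309)), (181, np.int64(255), np.int64(311)), (187, np.int64(254), np.int64(312)), (193, np.int64(255), np.int64(311)), (199, np.int64(257), np.int64(309)), (205, np.int64(261), np.int64(304)), (211, np.int64(268), np.int64(297))]
```

The bowl is held: brass cock is centred and the wrist force shows its weight. I'll carry it to a standoff beside the vise and re-measure the fitted element and collar from the new yaw.

```bash
python3 -m jog '[[30,[0,0,-0.5],0],[30,[0,0,-0.8],0],[30,[0,0,-0.8],0],[30,[-0.2,-0.2,-0.6],0],[30,[-0.4,-0.4,-0.3],0],[30,[-0.6,-0.62,0],0],[30,[-0.7,-0.7,0],0],[30,[-0.7,-0.7,0],0],[30,[-0.7,-0.7,0],0],[30,[-0.7,-0.7,0],0],[30,[-0.7,-0.7,0],0],[30,[-0.7,-0.7,0],0],[30,[-0.5,-0.55,0],0],[30,[-0.22,-0.25,0],0],[30,[0,0,0],-0.039],[30,[0,0,0],-0.039],[30,[0,0,0],-0.039],[30,[0,0,0],-0.039],[30,[0,0,0],0],[30,[0,0,0],0]]' 30
cat > hv.py <<'E'
from h import *
import sys,json
st=read_state(); f=sys.argv[1]; im=save('wrist',f+'.png'); json.dump({k:np.array(st[k]).tolist() for k in('eef_pos','eef_rot')},open(f+'.json','w'))
M,T=c2w('wrist',st); yw=st['eef_rot'][2]; A=np.array([[np.cos(yw),np.sin(yw)],[np.sin(yw),-np.cos(yw)]]); p0=np.array(st['eef_pos'])
b=np.array([.8,-.6]); print(p0.round(1),np.degrees(yw).round(2),np.round(st['joints'],2),st['wrist_force'])
e=np.array([566.4,-18.6]); s=im.astype(int); g=s.max(2); sat=g-s.min(2)
uv=proj(M,T,[*(e+A.T@b),158]); print('pred disc',uv.round(1))
m=((g>75)&(g<100)&(sat<15)); u,v=np.round(uv).astype(int); k=12
sub=m[v-k:v+k+1,u-k:u+k+1].astype(np.uint8); sub=cv2.morphologyEx(sub,cv2.MORPH_OPEN,np.ones((3,3)))
n,l,stt,c=cv2.connectedComponentsWithStats(sub); i=1+stt[1:,4].argmax(); d=c[i]+[u-k,v-k]
w=toz(M,T,d,158)[:2]-A.T@b; print('disc',d.round(1),stt[i].tolist(),'true world',w.round(2),'tool',(A@(w-p0[:2])).round(2))
# tan pleats/dark checks
D=regions_of('wrist','vise'); print([(round(x['conf'],2),np.round(x['rect'],1).tolist()) for x in D[:2]])
E
python3 hv.py h1; python3 br.py h1b 305 | tail -3
```

```text
clock: 17.6
eef_pos: [625.1, -19.8, 256.1]
eef_rot: [3.141, -0.001, 3.102]
wrist_force: [-0.0, 0.1, -1.8]
finger_gap: 46.4
finger_force: 30.0
[625.1 -19.8 256.1] 177.72 [-0.09  0.43  1.15  0.    1.56 -1.62] [-0.01264031  0.0670683  -1.7820377 ]
pred disc [276.2 127.5]
disc [276.6 131.6] [2, 11, 22, 13, 221] true world [569.81 -18.46] tool [55.3  -0.84]
[(0.55, [260.2, 93.2, 151.0, 186.5])]
[277.  267.7] [23, 119, 39, 39, 1161] [622.  -20.9] [ 3.12 -0.98]
[(0.96, [279.9, 237.8, 91.9, 136.7])]
174 263 292; 182 252 303; 190 239 308; 198 237 311; 206 241 319; 214 239 318; 222 236 319; 230 233 322; 238 230 325; 246 231 324; 254 234 321; 262 234 321; 270 234 321; 278 234 321; 286 237 318; 294 245 310; 302 259 295;
```

```bash
cat > hv2.py <<'E'
from h import *
import sys,json
def run(f,b=np.array([.8,-.6]),e=np.array([566.4,-18.6])):
    st=json.load(open(f+'.json')); im=cv2.imread(f'pics/{f}.png')[:,:,::-1]
    M,T=c2w('wrist',st); yw=st['eef_rot'][2]; A=np.array([[np.cos(yw),np.sin(yw)],[np.sin(yw),-np.cos(yw)]]); p0=np.array(st['eef_pos'])
    s=im.astype(int); g=s.max(2); sat=g-s.min(2)
    pr=lambda p,z:proj(M,T,[*(p+A.T@b),z])
    u,v=np.round(pr(e,158)).astype(int)
    for k in (18,24):
        m=((g>70)&(g<105)&(sat<15))[v-k:v+k+1,u-k:u+k+1].astype(np.uint8); m=cv2.morphologyEx(m,cv2.MORPH_OPEN,np.ones((3,3)))
        n,l,stt,c=cv2.connectedComponentsWithStats(m)
        for i in range(1,n):
            if stt[i,4]>60:
                d=c[i]+[u-k,v-k]; w=toz(M,T,d,158)[:2]-A.T@b; print(f,k,'blob',d.round(1),stt[i].tolist(),w.round(2),(A@(w-p0[:2])).round(2))
    # collar outer edge: radial scan of R-B (bench ~9) and brightness, plane z=99
    c0=pr(e,99); print('collar pred px',c0.round(1))
    gb=cv2.GaussianBlur(im.astype(np.float32),(0,0),.8)
    for name,rr,ring in(('outer',(36,46),41),('bore',(25,34),29.5)):
        pts=[]
        for a in np.radians(np.arange(0,360,4)):
            rad=np.arange(rr[0],rr[1],.25); uv=np.array([pr(e+r*np.array([np.cos(a),np.sin(a)]),99) for r in rad]).astype(np.float32)
            L=cv2.remap(gb,uv[:,0][None],uv[:,1][None],cv2.INTER_LINEAR)[0]; gr=np.abs(np.diff(L.sum(1))); 
            kk=gr.argmax()
            if gr[kk]>8: pts.append([a,rad[kk]])
        P=np.array(pts); xy=P[:,1:]*np.c_[np.cos(P[:,0]),np.sin(P[:,0])]
        o=least_squares(lambda q:np.hypot(*(xy-q[:2]).T)-q[2],[0,0,ring],loss='cauchy',f_scale=.3)
        print(name,'offset',o.x.round(2),'centre',(e+o.x[:2]).round(2),'inliers',(np.abs(o.fun)<.6).mean().round(2),len(P))
if __name__=='__main__':
    for f in sys.argv[1:]: run(f)
E
python3 - <<'E'
import json
json.dump(dict(eef_pos=[569.1,-18.4,237.0],eef_rot=[3.141,-0.002,-2.669]),open('w5.json','w'))
json.dump(dict(eef_pos=[562.42587237,-18.69464786,328.64301392],eef_rot=[-3.1414126,-.00076,2.7345758]),open('w1.json','w'))
E
python3 hv2.py h1 w5 w1
```

```text
h1 18 blob [276.6 128. ] [8, 9, 22, 21, 372] [566.85 -18.34] [58.25 -0.84]
h1 24 blob [276.6 128. ] [14, 15, 22, 21, 372] [566.85 -18.34] [58.25 -0.84]
collar pred px [276.4 122.7]
outer offset [ 4.000e-02 -1.030e+00  4.088e+01] centre [566.44 -19.63] inliers 0.65 77
bore offset [-0.47 -0.94 28.66] centre [565.93 -19.54] inliers 0.57 83
w5 18 blob [279.3 199.9] [8, 9, 22, 21, 357] [566.93 -17.83] [1.67 1.49]
w5 24 blob [279.3 199.9] [14, 15, 22, 21, 357] [566.93 -17.83] [1.67 1.49]
collar pred px [278.5 183. ]
outer offset [-0.75 -0.91 41.5 ] centre [565.65 -19.51] inliers 0.33 79
bore offset [-0.59 -0.79 28.72] centre [565.81 -19.39] inliers 0.64 83
collar pred px [278.9 170.9]
outer offset [-1.35 -1.19 41.88] centre [565.05 -19.79] inliers 0.49 80
bore offset [-0.86 -1.11 28.73] centre [565.54 -19.71] inliers 0.72 82
```

```bash
python3 -m jog '[[30,[0.2,-0.01,0],0],[30,[0.4,-0.016,0],0],[30,[0.4,-0.016,0],0],[30,[0.19,0,0],0],[30,[0,0,0],0],[30,[0,0,0.2],0],[30,[0,0,0.4],0],[30,[0,0,0.4],0],[30,[0,0,0.3],0],[30,[0,0,0.18],0],[30,[0,0,0],0],[30,[0,0,0],0]]' 30; python3 br.py h2 231|tail -3
```

```text
clock: 19.0
eef_pos: [566.1, -20.3, 182.9]
eef_rot: [3.142, 0.0, 3.105]
wrist_force: [0.6, 0.1, -1.6]
finger_gap: 46.5
finger_force: 30.0
[277.  267.7] [23, 119, 39, 39, 1164] [563.1 -21.2] [ 2.91 -1.  ]
[(0.83, [280.2, 236.4, 96.3, 138.7])]
174 261 293; 182 251 303; 190 238 308; 198 237 311; 206 241 319; 214 239 318; 222 236 319; 230 234 322; 238 231 325; 246 230 325; 254 234 321; 262 234 322; 270 234 322; 278 234 322; 286 236 319; 294 245 310; 302 258 297;
```

```bash
python3 -m jog '[[30,[0.01,0.014,0],0],[30,[0,0,0.04],0],[30,[0,0,0.04],0],[30,[0,0,0],0]]' 30; python3 -m jog '[[30,[0,0,0.04],0],[30,[0,0,0.02],0],[30,[0,0,0],0]]' 30;  python3 -m jog '[[30,[0,0,0.04],0],[30,[0,0,0.02],0],[30,[0,0,0],0]]' 30
```

```text
clock: 19.5
eef_pos: [565.1, -19.5, 178.3]
eef_rot: [3.142, -0.0, 3.105]
wrist_force: [-0.3, -0.2, -1.5]
finger_gap: 46.8
finger_force: 30.0
clock: 19.8
eef_pos: [565.1, -19.5, 175.4]
eef_rot: [3.142, -0.0, 3.105]
wrist_force: [-0.1, -0.5, -2.7]
finger_gap: 46.6
finger_force: 30.0
clock: 20.1
eef_pos: [565.1, -19.6, 172.4]
eef_rot: [3.142, -0.0, 3.105]
wrist_force: [1.1, 1.1, -1.8]
finger_gap: 45.9
finger_force: 30.0
```

```bash
python3 -m jog '[[30,[0,0,0.04],0],[30,[0,0,0.04],0],[30,[0,0,0],0]]' 30; python3 -m jog '[[30,[0,0,0.04],0],[30,[0,0,0.03],0],[30,[0,0,0],0]]' 30;  python3 -m jog '[[30,[0,0,0.02],0],[30,[0,0,0.02],0],[30,[0,0,0],0]]' 30
```

```text
clock: 20.4
eef_pos: [565.1, -19.6, 168.2]
eef_rot: [3.142, -0.001, 3.105]
wrist_force: [-0.1, 0.1, -2.8]
finger_gap: 46.4
finger_force: 30.0
clock: 20.7
eef_pos: [565.1, -19.6, 164.8]
eef_rot: [-3.142, -0.0, 3.105]
wrist_force: [0.6, -0.0, -2.1]
finger_gap: 46.5
finger_force: 30.0
clock: 21.0
eef_pos: [565.2, -19.5, 163.0]
eef_rot: [-3.142, -0.0, 3.105]
wrist_force: [0.2, 0.6, -1.8]
finger_gap: 46.4
finger_force: 30.0
```

```bash
python3 -m jog '[[30,[0,0,0.02],0],[30,[0,0,0],0]]' 30; python3 -m jog '[[30,[0,0,0],0.03],[30,[0,0,0],0.035],[30,[0,0,0],0.035],[30,[0,0,0],0]]' 30
```

```text
clock: 21.2
eef_pos: [565.5, -19.6, 162.9]
eef_rot: [-3.142, 0.001, 3.105]
wrist_force: [-0.7, 0.7, 5.0]
finger_gap: 46.6
finger_force: 30.1
clock: 21.6
eef_pos: [565.6, -19.6, 162.8]
eef_rot: [3.141, 0.002, 2.789]
wrist_force: [0.7, 0.1, 6.6]
finger_gap: 46.7
finger_force: 30.0
```

```bash
python3 -m jog '[[30,[0,0,0],0.035],[30,[0,0,0],0.04],[30,[0,0,0],0.04],[30,[0,0,0],0.035],[30,[0,0,0],0.02],[30,[0,0,0],0]]' 30; python3 -c "
from cell import *; s=read_state(); print(s['moment'],s['eef_rot'],s['joints'][5])"; python3 -m jog '[[30,[0,0,0],0.012],[30,[0,0,0],0.01],[30,[0,0,0],0]]' 30; python3 -c "
from cell import *; s=read_state(); print(s['moment'],s['eef_rot'])"
```

```text
clock: 22.2
eef_pos: [565.6, -19.4, 162.8]
eef_rot: [3.14, 0.001, 2.258]
wrist_force: [-0.6, 1.7, 5.6]
finger_gap: 46.3
finger_force: 30.0
[0.23955905 0.043686   0.00416521] [3.14023289e+00 8.62778644e-04 2.25825791e+00] -0.7867007519123372
clock: 22.5
eef_pos: [566.1, -18.9, 163.2]
eef_rot: [3.139, 0.001, 2.191]
wrist_force: [2.8, 3.9, 6.0]
finger_gap: 46.4
finger_force: 31.5
[ 0.91690264 -0.59919766  0.22581617] [3.13854205e+00 1.00274131e-03 2.19078357e+00]
```

The stop is reached at about 52° of turn, where the moment rises. I'll ease back slightly, release and retreat.

```bash
python3 -m jog '[[30,[0,0,0],-0.006],[30,[0,0,0],0],[94,[0,0,0],0],[94,[0,0,0],0],[94,[0,0,0],0],[94,[0,0,0],0],[94,[0,0,-0.2],0],[94,[0,0,-0.5],0],[94,[0,0,-0.8],0],[94,[0,0,-0.8],0],[94,[0,0,-0.5],0],[94,[0,0,0],0],[94,[0,0,0],0]]'
cat > fin.py <<'E'
from h import *
import json
st=read_state(); im=save('wrist','f1.png'); M,T=c2w('wrist',st)
s=im.astype(int); m=((s[:,:,0]-s[:,:,2])>45)&(s[:,:,1]>70)
yw=st['eef_rot'][2]; A=np.array([[np.cos(yw),np.sin(yw)],[np.sin(yw),-np.cos(yw)]]); p0=np.array(st['eef_pos'])
n,l,stt,c=cv2.connectedComponentsWithStats(m.astype(np.uint8)[:300,200:360]); i=1+stt[1:,4].argmax(); uv=c[i]+[200,0]
w=toz(M,T,uv,86+126)[:2]-A.T@[1.24,-.66]; print('brass',uv,stt[i].tolist(),'bowl top world',w.round(1),p0.round(1))
for n in('top','scene'):
    camera(n)
    for q in('bowl_center','element_center','round_element_center','oil_center','tin_center','spanner_grip'):
        print(n,q,[(round(d['conf'],2),np.round(d['rect'],0).tolist()) for d in regions_of(n,q)[:2]])
E
python3 fin.py
```

```text
clock: 23.8
eef_pos: [565.1, -19.6, 302.1]
eef_rot: [3.142, 0.0, 2.207]
wrist_force: [-0.1, -0.8, -1.2]
finger_gap: 93.8
finger_force: 0.0
brass [278.61892583 195.44501279] [68, 185, 22, 22, 391] bowl top world [565.7 -17.7] [565.1 -19.6 302.1]
top bowl_center []
top element_center []
top round_element_center [(0.56, [218.0, 213.0, 17.0, 22.0])]
top oil_center [(0.64, [426.0, 243.0, 33.0, 27.0]), (0.62, [315.0, 207.0, 39.0, 51.0])]
top tin_center [(0.93, [226.0, 277.0, 26.0, 25.0])]
top spanner_grip [(0.55, [284.0, 165.0, 28.0, 12.0])]
scene bowl_center [(0.69, [251.0, 200.0, 23.0, 43.0])]
scene element_center []
scene round_element_center [(0.67, [352.0, 206.0, 14.0, 29.0]), (0.41, [248.0, 220.0, 73.0, 81.0])]
scene oil_center [(0.65, [162.0, 215.0, 24.0, 38.0])]
scene tin_center []
scene spanner_grip [(0.63, [294.0, 280.0, 60.0, 36.0])]
```

```bash
python3 -c "
from cell import *
print(sign_off())"
```

```text
the job is handed in; nothing more can be done
None
```

The element is in its recess and released, and the bowl is on the seat, turned clockwise to its stop and released. I handed the job in at about 24 s; no pass or fail came back. The final seating and lug angle were checked by force, turn angle and the cock's position, not by a last viewed picture.

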